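# Pack a specimen tray with cone, acorns and vial

### The job

Pack the grey specimen tray: stand the pine cone in its large square compartment, one acorn in each of its two oblong compartments (point up, as they stand now), and the vial with the cork stopper from the wooden rack upright in the tall square well at the tray's corner. Leave the smooth round galls and the flat-capped vials where they are.

Things in the scene. Friction and masses are not known exactly. Their poses are not given: they have to be found in the camera images.
- tray: Grey tray, fixed, any yaw, 176 mm square; floor top 4 mm up, wall tops 14 mm, walls 4 mm thick. Origin: centre of underside, z up. Compartments (its frame, mm; size x by y): large square 98x98 centred (-35,-35); oblongs 66x98 at (51,-35) and 98x66 at (-35,51); small 66x66 at (51,51), holding the square well, 38 wide inside, 46 outside, rim 30 above the table, floor 4.
- rack: Wooden rack, fixed, 44 (x) by 198 (y) by 30 mm high. Five 24 mm square pockets, floor 4 mm up, in a row at y = -76, -38, 0, 38, 76 mm, all with vials: the corked one in one of the middle three, flat-capped ones in the rest (the two end ones are not listed). The only room for fingers is on the row's two long sides: close along the rack's x. Origin: centre of underside, z up.
- cone: Brown pine cone standing on its base, point up, 70 mm tall; from 12 to 48 mm height its sides are straight: a firm body 49 mm across, with scale tips that look 52 mm across but give no resistance; narrower above. About 50 g, round about its axis. Origin: centre of its underside, z up. Grip at about 36 mm height.
- acorn_a: One of two like acorns, standing on its cap, point up, 54 mm tall, about 25 g. Shaggy dark cap below, 46 mm across, 14 mm high; smooth nut above, 32 mm across with straight sides from 14 to 42 mm height, then tapering to the point. Round about its axis. Origin: centre of the cap's underside, z up. Grip the nut at about 36 mm height.
- acorn_b: One of two like acorns, standing on its cap, point up, 54 mm tall, about 25 g. Shaggy dark cap below, 46 mm across, 14 mm high; smooth nut above, 32 mm across with straight sides from 14 to 42 mm height, then tapering to the point. Round about its axis. Origin: centre of the cap's underside, z up. Grip the nut at about 36 mm height.
- gall_a: Oak gall, a look-alike: a smooth brown ball 38 mm across with a small flat underside, 35 mm tall, without cap or point; not wanted. Origin: centre of its underside, z up.
- gall_b: Oak gall, a look-alike: a smooth brown ball 38 mm across with a small flat underside, 35 mm tall, without cap or point; not wanted. Origin: centre of its underside, z up.
- vial_cork: The wanted vial: glass 20 mm across with straight sides to 60 mm height and a narrow tapered cork (17 mm across at its top) up to 82 mm; about 30 g. Upright in the rack, underside 4 mm above the table; lift it over 30 mm to clear the rack. Origin: centre of its underside, z up. Grip the glass about 54 mm above the underside.
- vial_cap_a: Flat-capped look-alike vial: clear glass 20 mm across with a plain flat white screw cap 25 mm across and 13 mm thick, 72 mm tall in all, standing upright in the rack and not wanted. Origin: centre of its underside, z up.
- vial_cap_b: Flat-capped look-alike vial: clear glass 20 mm across with a plain flat white screw cap 25 mm across and 13 mm thick, 72 mm tall in all, standing upright in the rack and not wanted. Origin: centre of its underside, z up.
There are look-alikes about, which are no part of the job. What is shaped like the acorn_a but green is not meant.

How it is judged:
At the end, for the whole second after the job is handed in: Cone in the large square compartment, one acorn in each oblong one, corked vial in the well: each on its floor, upright (within 0.25 rad, vial 0.2), released and at rest; galls and listed flat-capped vials within 25 mm of their starting places (x of cone in the frame of tray between -0.07 and 0 m and y of cone in the frame of tray between -0.07 and 0 m and z of each of cone, vial_cork in the frame of tray below 0.01 m and angle between cone's own z axis and vertical below 0.25 rad and x of vial_cork in the frame of tray between 0.037 and 0.065 m and y of vial_cork in the frame of tray between 0.037 and 0.065 m and angle between vial_cork's own z axis and vertical below 0.2 rad and (((x of acorn_a in the frame of tray between 0.025 and 0.077 m and y of acorn_a in the frame of tray between -0.077 and 0.007 m and z of acorn_a in the frame of tray below 0.01 m and angle between acorn_a's own z axis and vertical below 0.25 rad) and (x of acorn_b in the frame of tray between -0.077 and 0.007 m and y of acorn_b in the frame of tray between 0.025 and 0.077 m and z of acorn_b in the frame of tray below 0.01 m and angle between acorn_b's own z axis and vertical below 0.25 rad)) or ((x of acorn_b in the frame of tray between 0.025 and 0.077 m and y of acorn_b in the frame of tray between -0.077 and 0.007 m and z of acorn_b in the frame of tray below 0.01 m and angle between acorn_b's own z axis and vertical below 0.25 rad) and (x of acorn_a in the frame of tray between -0.077 and 0.007 m and y of acorn_a in the frame of tray between 0.025 and 0.077 m and z of acorn_a in the frame of tray below 0.01 m and angle between acorn_a's own z axis and vertical below 0.25 rad))) and linear speed of each of cone, acorn_a, acorn_b, vial_cork below 0.03 m/s and distance of each of gall_a, gall_b, vial_cap_a, vial_cap_b from where it was at the start of the episode below 0.025 m); the robot touches nothing.
It fails at once if gall_a was moved more than 25 mm from where it began (distance of gall_a from where it was at the start of the episode above 0.025 m).
It fails at once if gall_b was moved more than 25 mm from where it began (distance of gall_b from where it was at the start of the episode above 0.025 m).
It fails at once if vial_cap_a was moved more than 25 mm from where it began (distance of vial_cap_a from where it was at the start of the episode above 0.025 m).
It fails at once if vial_cap_b was moved more than 25 mm from where it began (distance of vial_cap_b from where it was at the start of the episode above 0.025 m).
It also fails if it takes over 101 s, if anything falls off the work surface, if the arm or the gripper's body presses on something with over 40 N, if the wrist force passes 120 N, or if a joint passes its speed limit or range.

### The arm

A 6-joint arm with a two-finger parallel gripper is mounted at the origin on the work surface. World frame = base frame: x ahead of the robot, y to its left, z up, the work surface at z = 0. Lengths are in m, angles in rad, forces in N, time in s.
With the tool pointing down it reaches from about 0.325 to 1 m from the base axis. Payload 5.1 kg.
Tool frame: the origin (TCP) lies midway between the tips of the shut fingers; the grasp point (between the pads) lies 19 mm behind it; z points along the fingers, y is the line along which they close (so a half turn about z gives the same grasp; the last joint's range is limited). The gripper opens to 85 mm and grips with 20 to 120 N. Pads are 22 mm wide; open, the fingers measure 114 mm over their backs; the gripper's body (76 mm by 85 mm) begins 54 mm behind the grasp point. The pads swing forward as they close: fully open they stand 13 mm farther back than shut.
Start: joints at [-1.331, 0.124, 1.65, -0, 1.367, -0.083], TCP at [0.206, -0.616, 0.231] pointing down, gripper open.
Joint ranges: [-2.61, 2.61], [-1.02, 2.33], [0.03, 2.71], [-1.35, 4.49], [0.32, 2.68], [-2.91, 2.91]. Speed limits (rad/s): [2.57, 2.57, 3.14, 3.14, 3.14, 3.14].

### API

Orientations are given as a 3x3 rotation matrix whose columns are the frame's x, y, z axes.
In Python, from bench import bot gives the robot as it stands.
- The arm moves only by the tool jog_arm, never from a script. Its argument "moves" is a list of rows, each an object of numbers: "wx", "wy", "wz": the turn, a rotation vector about the tool's x, y, z in degrees; "tx", "ty", "tz": the shift along the tool's x, y, z in m; "jaw": the closure, from -1 (fully open) to 1 (shut). A call has 1 to 8 rows; each row is the pose to reach, as a shift and turn from the pose commanded when the call began, along the tool's axes at that moment; what a row does not reach only later rows make up. A row lasts 1/8 s, in which the tool goes at most 62.5 mm and 10.7 degrees, less where a joint would pass 70% of its speed; a pose out of reach is approached as far as the arm can. A call with a gripper value outside its range is refused whole. The fingers move at their own pace and stop on an object; "grip_force" is the grip in N (left out, the last holds). Time passes only in rows, so rows that repeat a pose let the fingers close. It gives the time, the measured TCP pose, the force, the opening and the grip force at its end, in the units of the state.
- bot.read_state(): the state, without advancing time (a new reading comes with each control period).
- bot.capture(name): name is "scene" or "side" or "wrist"; returns the picture (420x560x3 uint8, red, green, blue); there is no depth.
- bot.camera_model(name): a dict with "K" (3x3 intrinsics, pixels), "cam_to_world" (4x4, takes a point from camera to world coordinates); the wrist camera has in their place "tool_from_camera" (4x4, takes a point from camera to tool coordinates, whose origin is the TCP and whose axes are the flange's). Camera axes: x right, y up, looking along -z (the intrinsics and any distortion apply to the point x, -y, -z); pixel columns grow to the right and rows downward; lengths in m; the calibration is good to about 2 mm. The wrist camera is an equidistant fisheye: a pixel r from the principal point sees the ray r / f radians off the axis. A picture is of the moment at which its call begins: read the wrist's pose just before it. camera_model takes no time and is no camera call.
- bot.hand_in(): hands the job in; it is judged then, once.
The state is a dict: "t": time; "joint_positions": joint angles; "qvel": joint speeds; "tau": joint torques, N m; "ee_pos": TCP position; "ee_rot": TCP orientation; "ft_force": force on the tool from outside, world axes, zero at the start; "ft_torque": the same for the moment, N m; "grip_width": finger opening in m; "grip_force": force on a finger pad.
Only numpy, scipy, OpenCV 4.12 (cv2) and the standard library are available. Lean on these libraries where they do the work, as an engineer would, in place of code of your own. Each camera call takes 0.05 s, during which the arm holds its last target. There are 200 camera calls.

## Working session

There is one attempt and no reset: what is moved stays moved. The work goes in short steps, Python scripts to look and compute and a tool call to move; the robot and the scene stay as the last step left them, time stands still between calls to the robot, and variables do not carry over. Pictures are saved under pics/ and viewed, at most 14 in all, crops included, and the job is handed in when it is done.

Besides the shell and the picture viewer there is one more tool, called after "Request:" by a JSON object that holds its "fn" and its "kwargs". jog_arm: Moves the arm, as the interface text tells. Its arguments: {"type":"object","properties":{"moves":{"type":"array"},"grip_force":{"type":"number"}},"required":["moves"]}

```bash
mkdir -p pics; ls
python3 - <<'E'
from bench import bot
import cv2,numpy as np
np.set_printoptions(precision=4,suppress=True)
s=bot.read_state();print(s['t'],s['ee_pos'],s['ee_rot'],s['grip_width'])
for n in('scene','side','wrist'):
    im=bot.capture(n);cv2.imwrite(f'pics/{n}0.png',im[:,:,::-1]);print(n,bot.camera_model(n))
E
```

```text
pics
0.0 [ 0.206  -0.6158  0.2301] [[ 0.9483  0.3172 -0.0005]
 [ 0.3172 -0.9483  0.002 ]
 [ 0.0002 -0.002  -1.    ]] 0.08521832984856612
scene {'K': array([[379.0107,   0.    , 280.2654],
       [  0.    , 379.0107, 206.7705],
       [  0.    ,   0.    ,   1.    ]]), 'cam_to_world': array([[ 0.713 , -0.3863,  0.5851,  0.971 ],
       [ 0.701 ,  0.3757, -0.6062, -0.4763],
       [ 0.0144,  0.8424,  0.5387,  0.4913],
       [ 0.    ,  0.    ,  0.    ,  1.    ]])}
side {'K': array([[514.2974,   0.    , 277.6002],
       [  0.    , 514.2974, 219.6514],
       [  0.    ,   0.    ,   1.    ]]), 'cam_to_world': array([[-0.9774,  0.0956, -0.1884,  0.2782],
       [-0.2111, -0.4798,  0.8516,  0.9806],
       [-0.009 ,  0.8721,  0.4892,  0.6202],
       [ 0.    ,  0.    ,  0.    ,  1.    ]])}
wrist {'K': array([[325.1923,   0.    , 280.8616],
       [  0.    , 325.1923, 204.5387],
       [  0.    ,   0.    ,   1.    ]]), 'tool_from_camera': array([[-0.0001,  0.9649,  0.2626,  0.0657],
       [ 1.    ,  0.0002, -0.0003, -0.0011],
       [-0.0004,  0.2626, -0.9649, -0.1427],
       [ 0.    ,  0.    ,  0.    ,  1.    ]])}
```

View pics/scene0.png

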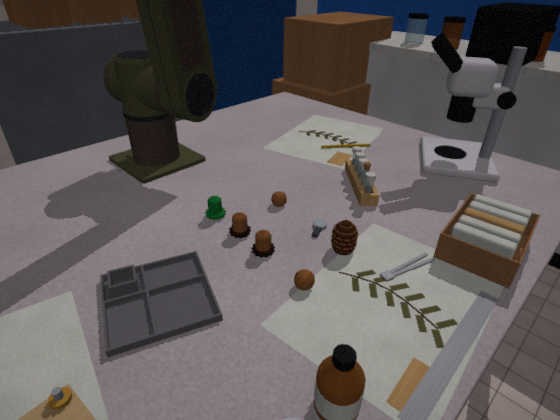

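View pics/side0.png

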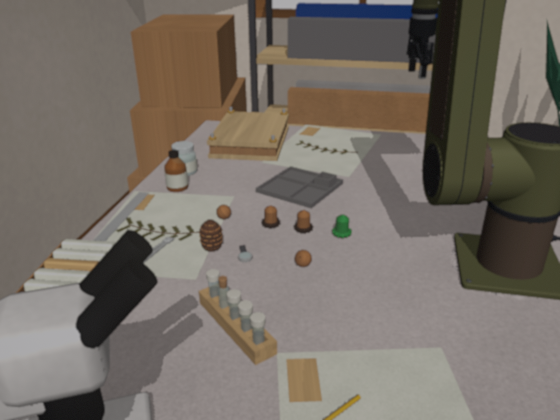

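The scene view shows the tray at lower left with its well at about (123,278). The acorns are at (240,224) and (263,243), the green decoy at (215,207), the cone at (344,237), the galls at (279,199) and (304,280), and the rack at (361,180). In the side view the cork is the second vial from the rack's far end, at about (222,288).

Run:
```python
import cv2
def c(n,x0,y0,x1,y1,k,out):
    im=cv2.imread(f'pics/{n}0.png')[y0:y1,x0:x1];im=cv2.resize(im,None,fx=k,fy=k,interpolation=cv2.INTER_CUBIC)
    im=cv2.convertScaleAbs(im,alpha=1.3,beta=10)
    for x in range((x0+9)//10*10,x1,10):
        cv2.line(im,((x-x0)*k,0),((x-x0)*k,5 if x%50 else 14),(0,0,255),1)
        if x%20==0: cv2.putText(im,str(x),((x-x0)*k+2,14),0,.35,(0,0,255))
    for y in range((y0+9)//10*10,y1,10):
        cv2.line(im,(0,(y-y0)*k),(5 if y%50 else 14,(y-y0)*k),(0,0,255),1)
        if y%20==0: cv2.putText(im,str(y),(6,(y-y0)*k-1),0,.35,(0,0,255))
    cv2.imwrite(f'pics/{out}.png',im)
c('scene',90,200,290,350,4,'A')
c('scene',260,140,390,295,3,'B') if 0 else c('scene',290,140,390,260,5,'B')
c('side',190,200,350,320,5,'C')
c('side',190,160,350,360,3,'D')
```

```text
(no output)
```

View pics/A.png

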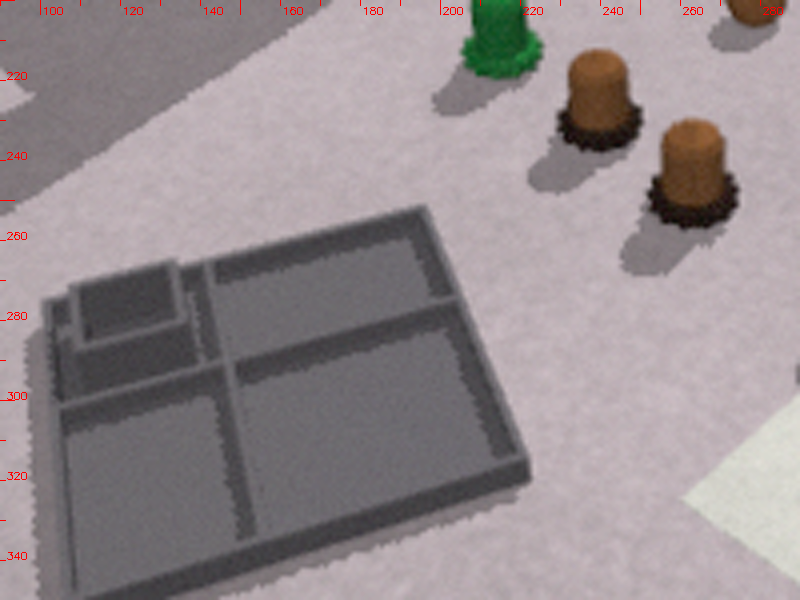

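View pics/B.png

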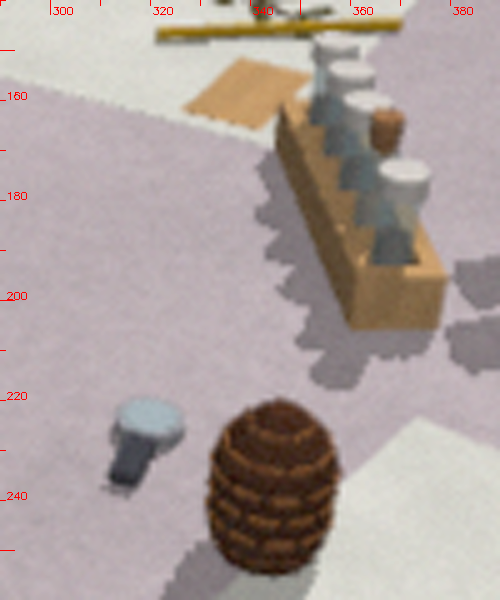

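View pics/D.png

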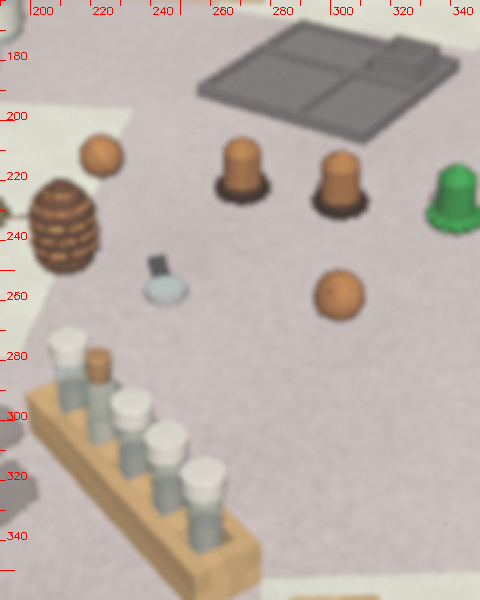

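The crops give the tray corners and the bounding boxes of the acorns and cone in both views. The cork top is at about (367,163) in the scene view and (223,277) in the side view. I'll fit the poses now.

```bash
cat > h.py <<'E'
from bench import bot
import numpy as np
from scipy.optimize import least_squares
np.set_printoptions(precision=4,suppress=True)
M={n:bot.camera_model(n) for n in('scene','side')}
def proj(n,P):
    T=np.linalg.inv(M[n]['cam_to_world']);p=np.asarray(P)@T[:3,:3].T+T[:3,3]
    K=M[n]['K'];return np.c_[K[0,2]+K[0,0]*p[:,0]/-p[:,2],K[1,2]-K[1,1]*p[:,1]/-p[:,2]]
def se2(v,P):
    c,s=np.cos(v[2]),np.sin(v[2]);P=np.asarray(P,float)
    return np.c_[v[0]+c*P[:,0]-s*P[:,1],v[1]+s*P[:,0]+c*P[:,1],P[:,2]]
def rev(prof):
    a=np.linspace(0,2*np.pi,40);return np.array([[r*np.cos(t),r*np.sin(t),z] for z,r in prof for t in a])
def fitbox(prof,boxes,x0):
    R=rev(prof)
    def f(v):
        o=[]
        for n,b in boxes.items():
            q=proj(n,R+[v[0],v[1],0]);o+=list(np.r_[q.min(0),q.max(0)]-b)
        return o
    r=least_squares(f,x0);return r.x,np.array(r.fun)
def fitpts(P,obs,x0):
    f=lambda v:np.concatenate([(proj(n,se2(v,P[i:i+1]))-p).ravel() for n,l in obs.items() for i,p in l])
    r=least_squares(f,x0);return r.x,r.fun
def ray(n,uv):
    K=M[n]['K'];C=M[n]['cam_to_world'];d=C[:3,:3]@[(uv[0]-K[0,2])/K[0,0],-(uv[1]-K[1,2])/K[1,1],-1];return C[:3,3],d
def tri(a,b):
    (o1,d1),(o2,d2)=ray('scene',a),ray('side',b)
    A=[];r=[]
    s=np.linalg.lstsq(np.c_[d1,-d2],o2-o1,rcond=None)[0];p,q=o1+s[0]*d1,o2+s[1]*d2
    return (p+q)/2,np.linalg.norm(p-q)
E
python3 - <<'E'
from h import *
h=.088
P=np.array([[h,h,.014],[-h,h,.014],[-h,-h,.014],[h,-h,.014]])
for r in fitpts(P,{'scene':[(0,(100.75,275)),(1,(110,349.5)),(2,(221,314.3)),(3,(196.25,251.5))],'side':[(0,(343.3,181)),(1,(291.7,166.7)),(2,(255.7,188.7)),(3,(311,204.5))]},[.5,-.3,3]):print('tray',r)
ac=[(0,.02),(.007,.023),(.014,.021),(.042,.016),(.050,.010),(.054,.003)]
print('ac1',fitbox(ac,{'scene':(229.25,212.5,250.25,237.5),'side':(294,210,313,232.3)},[.5,-.1]))
print('ac2',fitbox(ac,{'scene':(252.5,229.75,274.25,256.75),'side':(261.7,205.7,280,227.7)},[.5,-.1]))
print('cone',fitbox([(0,.018),(.012,.026),(.048,.026),(.062,.015),(.070,.005)],{'scene':(331.6,219.6,358,255),'side':(200,219.7,223,251)},[.5,-.1]))
print('cork',tri((367.4,163),(222.7,277.3)))
for a,b in(((304.3,279.5),(223.7,212)),((279,199),(303.3,258)),((319,228),(245,256))):print('gall',tri(a,b))
R=np.array([[.022,-.099,.03],[.022,.099,.03],[-.022,.099,.03],[-.022,-.099,.03]])
for i in (0,):
  for r in fitpts(R,{'scene':[(0,(361.4,196.6)),(3,(379.4,194)),(1,(346.6,160))],'side':[(1,(253.3,349.3)) if 0 else (1,(276.7,341.7)),(2,(253.3,349.3)),(3,(198.7,292.7))]},[.5,.15,2.5]):print('rack',r)
E
```

```text
tray [ 0.4965 -0.2832  2.7715]
tray [-0.1908 -1.5135 -3.5801  0.0159  1.7617 -2.025   0.2627 -2.266  -0.9523
 -1.4131 -2.685  -0.5112 -1.4095 -0.5868 -0.4272 -0.2523]
ac1 (array([ 0.4481, -0.0617]), array([-1.0126, -1.6821, -0.5999,  0.7436, -1.0407, -0.6511, -0.6476,
        1.9939]))
ac2 (array([ 0.5293, -0.0682]), array([-1.3047, -1.6077, -0.2964,  0.6522, -1.32  , -0.7635, -0.5805,
        1.7807]))
cone (array([0.6375, 0.054 ]), array([-1.9388, -0.5995, -0.5179, -0.991 , -2.3402, -0.7568, -0.6929,
        0.4407]))
cork (array([0.5373, 0.2744, 0.0854]), np.float64(0.004216305967464975))
gall (array([ 0.6518, -0.0829,  0.0151]), np.float64(0.004068405277873702))
gall (array([0.4243, 0.0821, 0.0153]), np.float64(0.0049831782597118))
gall (array([ 0.5551,  0.0758, -0.0004]), np.float64(0.005813283500141532))
rack [0.5131 0.3063 0.9988]
rack [ 26.186   -3.2574  -8.7735   1.1828   9.4482  -1.4613 -16.1035   7.802
  26.438  -13.1413   7.3977  -6.3658]
```

Run:
```python
from h import *
R=np.array([[.022,-.099,.03],[.022,.099,.03],[-.022,.099,.03],[-.022,-.099,.03]])
v,f=fitpts(R,{'scene':[(1,(361.4,196.6)),(2,(379.4,194)),(0,(346.6,160))],'side':[(0,(276.7,341.7)),(3,(253.3,349.3)),(2,(198.7,292.7))]},[.5,.3,-2.2])
print(v,f,se2(v,[[0,.038,.03],[0,.076,.03]]))
s=bot.read_state();print(s['ee_pos'],s['ee_rot'])
```

```text
[ 0.5093  0.302  -2.3182] [-0.6422 -1.7657 -0.4836  0.624  -1.5937 -1.0021 -0.6914 -1.0818  0.2831
  2.3487 -1.7861 -1.9635] [[0.5372 0.2762 0.03  ]
 [0.5651 0.2503 0.03  ]]
[ 0.2061 -0.616   0.2303] [[ 0.9483  0.3172 -0.0004]
 [ 0.3172 -0.9483  0.0015]
 [ 0.0002 -0.0016 -1.    ]]
```

View pics/wrist0.png

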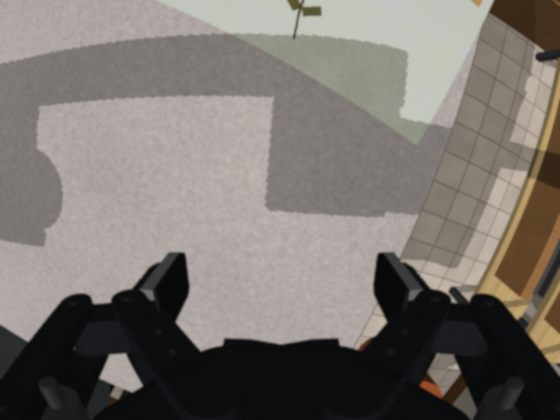

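```bash
cat >> h.py <<'E'
def rel(x,y,z,yaw=None):
    s=bot.read_state();R=np.array(s['ee_rot']);p=np.array(s['ee_pos'])
    d=R.T@(np.array([x,y,z])-p);c=np.degrees(np.arctan2(R[1,0],R[0,0]))
    w=0 if yaw is None else -((yaw-c+180)%360-180)
    print('t%.2f at'%s['t'],p,'yaw %.1f'%c,'| txyz',d.round(4),'wz %.1f'%w)
def wray(uv,s):
    m=bot.camera_model('wrist');K=m['K'];T=m['tool_from_camera']
    a,b=(uv[0]-K[0,2]),(uv[1]-K[1,2]);r=np.hypot(a,b)+1e-9;th=r/K[0,0]
    d=np.array([a/r*np.sin(th),-b/r*np.sin(th),-np.cos(th)])
    R=np.array(s['ee_rot']);return np.array(s['ee_pos'])+R@T[:3,3],R@T[:3,:3]@d
def wpt(uv,z,s):
    o,d=wray(uv,s);return o+d*(z-o[2])/d[2]
def wproj(P,s):
    m=bot.camera_model('wrist');K=m['K'];T=m['tool_from_camera'];R=np.array(s['ee_rot'])
    q=((np.asarray(P)-s['ee_pos'])@R-T[:3,3])@T[:3,:3];a=np.hypot(q[:,0],q[:,1]);th=np.arctan2(a,-q[:,2])*K[0,0]/a
    return np.c_[K[0,2]+th*q[:,0],K[1,2]-th*q[:,1]]
E
python3 -c "
from h import *
rel(.5,-.065,.25,0)"
```

```text
t0.15 at [ 0.2061 -0.616   0.2303] yaw 18.5 | txyz [ 0.4535 -0.4293 -0.0189] wz 18.5
```

Request:
{"fn": "jog_arm", "kwargs": {"moves": [{"tx": 0.03,"ty": -0.03,"tz": -0.019,"wz": 6},{"tx": 0.07,"ty": -0.07,"tz": -0.019,"wz": 12},{"tx": 0.11,"ty": -0.11,"tz": -0.019,"wz": 18.5},{"tx": 0.4535,"ty": -0.4293,"tz": -0.019,"wz": 18.5},{"tx": 0.4535,"ty": -0.4293,"tz": -0.019,"wz": 18.5},{"tx": 0.4535,"ty": -0.4293,"tz": -0.019,"wz": 18.5},{"tx": 0.4535,"ty": -0.4293,"tz": -0.019,"wz": 18.5},{"tx": 0.4535,"ty": -0.4293,"tz": -0.019,"wz": 18.5}]}}

```text
schema error: expected keys wx, wy, wz, tx, ty, tz, jaw
```

```bash
python3 -c "
from h import *
rel(.5,-.065,.25,0)"
```

```text
t0.15 at [ 0.2061 -0.616   0.2303] yaw 18.5 | txyz [ 0.4535 -0.4293 -0.0189] wz 18.5
```

All the keys are required in each row.

Request:
{"fn": "jog_arm", "kwargs": {"moves": [{"wx": 0,"wy": 0,"wz": 6,"tx": 0.045,"ty": -0.04,"tz": -0.019,"jaw": -1},{"wx": 0,"wy": 0,"wz": 12,"tx": 0.09,"ty": -0.08,"tz": -0.019,"jaw": -1},{"wx": 0,"wy": 0,"wz": 18.5,"tx": 0.135,"ty": -0.12,"tz": -0.019,"jaw": -1},{"wx": 0,"wy": 0,"wz": 18.5,"tx": 0.18,"ty": -0.16,"tz": -0.019,"jaw": -1},{"wx": 0,"wy": 0,"wz": 18.5,"tx": 0.225,"ty": -0.2,"tz": -0.019,"jaw": -1},{"wx": 0,"wy": 0,"wz": 18.5,"tx": 0.27,"ty": -0.24,"tz": -0.019,"jaw": -1},{"wx": 0,"wy": 0,"wz": 18.5,"tx": 0.315,"ty": -0.29,"tz": -0.019,"jaw": -1},{"wx": 0,"wy": 0,"wz": 18.5,"tx": 0.36,"ty": -0.33,"tz": -0.019,"jaw": -1}]}}

```text
t: 1.15
ee_pos: [0.442, -0.1894, 0.2502]
ee_rot: [[1.0, -0.001, 0.0], [-0.001, -1.0, -0.0], [0.0, 0.0, -1.0]]
ft_force: [1.4, -0.6, 0.2]
grip_width: 0.0853
grip_force: 0.0
```

```bash
python3 -c "
from h import *
rel(.5,-.065,.25,0)"
```

```text
t1.15 at [ 0.442  -0.1894  0.2502] yaw -0.0 | txyz [ 0.058  -0.1245  0.0002] wz -0.0
```

Request:
{"fn": "jog_arm", "kwargs": {"moves": [{"wx": 0,"wy": 0,"wz": 0,"tx": 0.025,"ty": -0.055,"tz": 0,"jaw": -1},{"wx": 0,"wy": 0,"wz": 0,"tx": 0.05,"ty": -0.11,"tz": 0,"jaw": -1},{"wx": 0,"wy": 0,"wz": 0,"tx": 0.058,"ty": -0.125,"tz": 0,"jaw": -1},{"wx": 0,"wy": 0,"wz": 0,"tx": 0.058,"ty": -0.125,"tz": 0,"jaw": -1}]}}

```text
t: 1.65
ee_pos: [0.4997, -0.066, 0.25]
ee_rot: [[1.0, 0.002, -0.001], [0.002, -1.0, -0.0], [-0.001, 0.0, -1.0]]
ft_force: [0.4, 0.1, -0.4]
grip_width: 0.0854
grip_force: 0.0
```

```bash
cat > cap.py <<'E'
import sys,cv2,json
from h import *
def cap(name,pts=()):
    s=bot.read_state();im=bot.capture('wrist')[:,:,::-1].copy();cv2.imwrite(f'pics/{name}_raw.png',im)
    json.dump({k:np.array(s[k]).tolist() for k in('ee_pos','ee_rot')},open(f'pics/{name}.json','w'))
    k=1.4;im=cv2.resize(im,None,fx=k,fy=k,interpolation=cv2.INTER_CUBIC)
    for q in (wproj(pts,s) if len(pts) else []):cv2.drawMarker(im,tuple(int(v*k) for v in q),(0,255,255),0,12)
    for x in range(0,560,20):cv2.putText(im,str(x),(int(x*k),10),0,.3,(0,0,255));cv2.line(im,(int(x*k),12),(int(x*k),18),(0,0,255))
    for y in range(20,420,20):cv2.putText(im,str(y),(0,int(y*k)+3),0,.3,(0,0,255));cv2.line(im,(20,int(y*k)),(27,int(y*k)),(0,0,255))
    cv2.imwrite(f'pics/{name}.png',im)
E
python3 - <<'E'
from cap import *
cap('w1',np.array([[.4481,-.0617,.054],[.5293,-.0682,.054],[.6375,.054,.07],[.4481,-.0617,0],[.5293,-.0682,0],[.6375,.054,0]]))
rel(.5293,-.0682,.15,0)
E
```

```text
t1.70 at [ 0.4994 -0.0669  0.25  ] yaw 0.0 | txyz [0.03   0.0013 0.1   ] wz 0.0
```

View pics/w1.png

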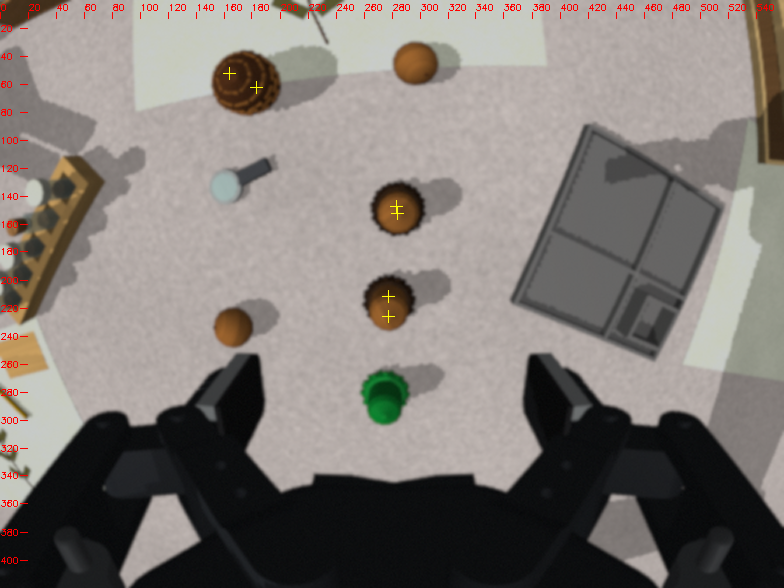

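The wrist view shows the predicted acorn marks landing on the acorns at display (398,209) and (388,300), and the cone mark agrees too. I'll check the tray using its rim corners at display (587,125), (722,207), (656,359) and (512,300).

Run:
```python
from h import *
import json
s=json.load(open('pics/w1.json'));h=.088
P=np.array([[h,h,.014],[-h,h,.014],[-h,-h,.014],[h,-h,.014]])
q=np.array([(656,358),(721,207),(587,126),(513,299)])/1.4
f=lambda v:(wproj(se2(v,P),s)-q).ravel()
r=least_squares(f,[.4965,-.2832,2.77]);print(r.x,r.fun)
v=(r.x+[.4965,-.2832,2.7715])/2;print(v,se2(v,[[-.035,-.035,0],[.053,-.037,0],[-.037,.053,0],[.051,.051,0]]))
R=np.array([[.022,.099,.03],[-.022,.099,.03],[.022,-.099,.03]])
print(wproj(se2([.5093,.302,-2.3182],R),s)*1.4)
for u,z in(((398,209),.007),((388.5,302),.007),((246,83),.03)):print(wpt(np.array(u)/1.4,z,s))
```

```text
[ 0.4968 -0.2852  2.7734] [-1.1585  1.6257  2.0577 -1.2856  0.8539 -3.1357 -0.7601  3.0186]
[ 0.4967 -0.2842  2.7724] [[ 0.5419 -0.2642  0.    ]
 [ 0.4606 -0.2306  0.    ]
 [ 0.5121 -0.347   0.    ]
 [ 0.4307 -0.3133  0.    ]]
[[ 87.4999 181.192 ]
 [ 61.7438 153.6435]
 [ 18.6543 324.1495]]
[ 0.5279 -0.0694  0.007 ]
[ 0.4455 -0.0613  0.007 ]
[0.6369 0.0542 0.03  ]
```

Request:
{"fn": "jog_arm", "kwargs": {"moves": [{"wx": 0,"wy": 0,"wz": 0,"tx": 0.0293,"ty": 0.002,"tz": 0.055,"jaw": -1},{"wx": 0,"wy": 0,"wz": 0,"tx": 0.0293,"ty": 0.002,"tz": 0.11,"jaw": -1},{"wx": 0,"wy": 0,"wz": 0,"tx": 0.0293,"ty": 0.002,"tz": 0.165,"jaw": -1},{"wx": 0,"wy": 0,"wz": 0,"tx": 0.0293,"ty": 0.002,"tz": 0.21,"jaw": -1},{"wx": 0,"wy": 0,"wz": 0,"tx": 0.0293,"ty": 0.002,"tz": 0.233,"jaw": -1},{"wx": 0,"wy": 0,"wz": 0,"tx": 0.0293,"ty": 0.002,"tz": 0.233,"jaw": -0.5},{"wx": 0,"wy": 0,"wz": 0,"tx": 0.0293,"ty": 0.002,"tz": 0.233,"jaw": 1},{"wx": 0,"wy": 0,"wz": 0,"tx": 0.0293,"ty": 0.002,"tz": 0.233,"jaw": 1}], "grip_force": 30}}

```text
t: 2.7
ee_pos: [0.5303, -0.0692, 0.0193]
ee_rot: [[1.0, -0.001, 0.003], [-0.001, -1.0, -0.001], [0.003, 0.001, -1.0]]
ft_force: [-0.5, 0.1, 0.9]
grip_width: 0.0321
grip_force: 0.2
```

Request:
{"fn": "jog_arm", "kwargs": {"moves": [{"wx": 0,"wy": 0,"wz": 0,"tx": 0,"ty": 0,"tz": 0,"jaw": 1},{"wx": 0,"wy": 0,"wz": 0,"tx": 0,"ty": 0,"tz": 0,"jaw": 1}]}}

```text
t: 2.95
ee_pos: [0.5305, -0.0691, 0.0194]
ee_rot: [[1.0, 0.0, 0.003], [0.0, -1.0, -0.002], [0.003, 0.002, -1.0]]
ft_force: [-0.7, -1.7, 5.6]
grip_width: 0.0302
grip_force: 30.3
```

Request:
{"fn": "jog_arm", "kwargs": {"moves": [{"wx": 0,"wy": 0,"wz": 0,"tx": 0,"ty": 0,"tz": -0.04,"jaw": 1},{"wx": 0,"wy": 0,"wz": 0,"tx": 0,"ty": 0.02,"tz": -0.08,"jaw": 1},{"wx": 0,"wy": 0,"wz": 0,"tx": -0.005,"ty": 0.065,"tz": -0.08,"jaw": 1},{"wx": 0,"wy": 0,"wz": 0,"tx": -0.01,"ty": 0.12,"tz": -0.08,"jaw": 1},{"wx": 0,"wy": 0,"wz": 0,"tx": -0.0184,"ty": 0.175,"tz": -0.08,"jaw": 1},{"wx": 0,"wy": 0,"wz": 0,"tx": -0.0184,"ty": 0.23,"tz": -0.08,"jaw": 1},{"wx": 0,"wy": 0,"wz": 0,"tx": -0.0184,"ty": 0.265,"tz": -0.08,"jaw": 1},{"wx": 0,"wy": 0,"wz": 0,"tx": -0.0184,"ty": 0.278,"tz": -0.07,"jaw": 1}]}}

```text
t: 3.95
ee_pos: [0.511, -0.3486, 0.0883]
ee_rot: [[1.0, -0.002, 0.002], [-0.002, -1.0, -0.002], [0.002, 0.002, -1.0]]
ft_force: [-0.1, -0.2, -0.2]
grip_width: 0.0307
grip_force: 30.0
```

Request:
{"fn": "jog_arm", "kwargs": {"moves": [{"wx": 0,"wy": 0,"wz": 0,"tx": 0,"ty": 0,"tz": 0.03,"jaw": 1},{"wx": 0,"wy": 0,"wz": 0,"tx": 0,"ty": 0,"tz": 0.055,"jaw": 1},{"wx": 0,"wy": 0,"wz": 0,"tx": 0,"ty": 0,"tz": 0.065,"jaw": 1},{"wx": 0,"wy": 0,"wz": 0,"tx": 0,"ty": 0,"tz": 0.065,"jaw": 1}]}}

```text
t: 4.45
ee_pos: [0.5109, -0.3453, 0.0231]
ee_rot: [[1.0, 0.001, -0.001], [0.001, -1.0, 0.001], [-0.001, -0.001, -1.0]]
ft_force: [-1.6, 2.0, 4.6]
grip_width: 0.0304
grip_force: 30.9
```

Request:
{"fn": "jog_arm", "kwargs": {"moves": [{"wx": 0,"wy": 0,"wz": 0,"tx": 0,"ty": 0,"tz": 0,"jaw": 0},{"wx": 0,"wy": 0,"wz": 0,"tx": 0,"ty": 0,"tz": 0,"jaw": -0.3},{"wx": 0,"wy": 0,"wz": 0,"tx": 0,"ty": 0,"tz": 0,"jaw": -0.3},{"wx": 0,"wy": 0,"wz": 0,"tx": 0,"ty": 0,"tz": -0.02,"jaw": -0.5},{"wx": 0,"wy": 0,"wz": 0,"tx": 0,"ty": 0,"tz": -0.06,"jaw": -0.5},{"wx": 0,"wy": 0,"wz": 0,"tx": 0,"ty": 0,"tz": -0.12,"jaw": -1},{"wx": 0,"wy": 0,"wz": 0,"tx": 0.02,"ty": -0.055,"tz": -0.14,"jaw": -1},{"wx": 0,"wy": 0,"wz": 0,"tx": 0.04,"ty": -0.11,"tz": -0.14,"jaw": -1}]}}

```text
t: 5.45
ee_pos: [0.5528, -0.2368, 0.1679]
ee_rot: [[1.0, -0.002, 0.007], [-0.002, -1.0, -0.004], [0.007, 0.004, -1.0]]
ft_force: [1.1, -0.2, -0.9]
grip_width: 0.0856
grip_force: 0.0
```

Run:
```python
from cap import *
rel(.637,.054,.15,0)
cap('w2')
```

```text
t5.45 at [ 0.5528 -0.2368  0.1679] yaw -0.1 | txyz [ 0.0834 -0.2911  0.0174] wz -0.1
```

View pics/w2.png

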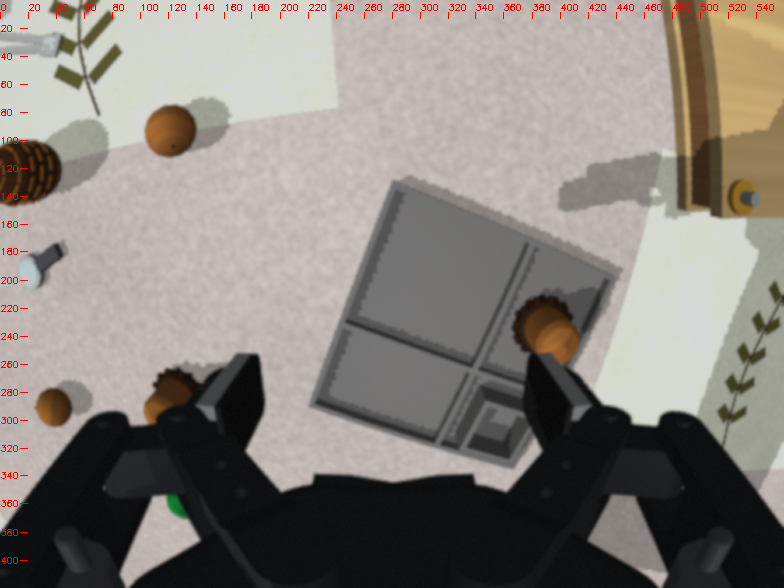

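The first acorn stands upright in its oblong compartment, with its cap at display (543,325). Next is the cone.

Request:
{"fn": "jog_arm", "kwargs": {"moves": [{"wx": 0,"wy": 0,"wz": 0,"tx": 0.016,"ty": -0.055,"tz": 0.017,"jaw": -1},{"wx": 0,"wy": 0,"wz": 0,"tx": 0.032,"ty": -0.11,"tz": 0.017,"jaw": -1},{"wx": 0,"wy": 0,"wz": 0,"tx": 0.048,"ty": -0.165,"tz": 0.017,"jaw": -1},{"wx": 0,"wy": 0,"wz": 0,"tx": 0.064,"ty": -0.22,"tz": 0.017,"jaw": -1},{"wx": 0,"wy": 0,"wz": 0,"tx": 0.08,"ty": -0.27,"tz": 0.017,"jaw": -1},{"wx": 0,"wy": 0,"wz": 0,"tx": 0.083,"ty": -0.291,"tz": 0.017,"jaw": -1},{"wx": 0,"wy": 0,"wz": 0,"tx": 0.083,"ty": -0.291,"tz": 0.017,"jaw": -1},{"wx": 0,"wy": 0,"wz": 0,"tx": 0.083,"ty": -0.291,"tz": 0.017,"jaw": -1}]}}

```text
t: 6.5
ee_pos: [0.6334, 0.0533, 0.1456]
ee_rot: [[1.0, -0.001, -0.0], [-0.001, -1.0, -0.001], [-0.0, 0.001, -1.0]]
ft_force: [1.2, 0.2, -0.6]
grip_width: 0.0852
grip_force: 0.0
```

Run:
```python
from cap import *
rel(.637,.054,.015,0)
```

```text
t6.50 at [0.6334 0.0533 0.1456] yaw -0.1 | txyz [ 0.0036 -0.0007  0.1306] wz -0.1
```

Request:
{"fn": "jog_arm", "kwargs": {"moves": [{"wx": 0,"wy": 0,"wz": 0,"tx": 0.0036,"ty": -0.001,"tz": 0.05,"jaw": -1},{"wx": 0,"wy": 0,"wz": 0,"tx": 0.0036,"ty": -0.001,"tz": 0.1,"jaw": -1},{"wx": 0,"wy": 0,"wz": 0,"tx": 0.0036,"ty": -0.001,"tz": 0.13,"jaw": -1},{"wx": 0,"wy": 0,"wz": 0,"tx": 0.0036,"ty": -0.001,"tz": 0.13,"jaw": -0.7},{"wx": 0,"wy": 0,"wz": 0,"tx": 0.0036,"ty": -0.001,"tz": 0.13,"jaw": 0},{"wx": 0,"wy": 0,"wz": 0,"tx": 0.0036,"ty": -0.001,"tz": 0.13,"jaw": 1},{"wx": 0,"wy": 0,"wz": 0,"tx": 0.0036,"ty": -0.001,"tz": 0.13,"jaw": 1},{"wx": 0,"wy": 0,"wz": 0,"tx": 0.0036,"ty": -0.001,"tz": 0.13,"jaw": 1}]}}

```text
t: 7.5
ee_pos: [0.6391, 0.0553, 0.018]
ee_rot: [[1.0, 0.0, 0.004], [0.0, -1.0, -0.001], [0.004, 0.001, -1.0]]
ft_force: [0.0, -1.2, 6.6]
grip_width: 0.0481
grip_force: 31.9
```

Run:
```python
from cap import *
rel(.542,-.264,.09,0)
```

```text
t7.50 at [0.6391 0.0553 0.018 ] yaw 0.0 | txyz [-0.0968  0.3193 -0.0722] wz 0.0
```

Request:
{"fn": "jog_arm", "kwargs": {"moves": [{"wx": 0,"wy": 0,"wz": 0,"tx": 0,"ty": 0,"tz": -0.04,"jaw": 1},{"wx": 0,"wy": 0,"wz": 0,"tx": -0.003,"ty": 0.01,"tz": -0.08,"jaw": 1},{"wx": 0,"wy": 0,"wz": 0,"tx": -0.018,"ty": 0.06,"tz": -0.085,"jaw": 1},{"wx": 0,"wy": 0,"wz": 0,"tx": -0.035,"ty": 0.115,"tz": -0.085,"jaw": 1},{"wx": 0,"wy": 0,"wz": 0,"tx": -0.051,"ty": 0.17,"tz": -0.085,"jaw": 1},{"wx": 0,"wy": 0,"wz": 0,"tx": -0.068,"ty": 0.225,"tz": -0.085,"jaw": 1},{"wx": 0,"wy": 0,"wz": 0,"tx": -0.085,"ty": 0.275,"tz": -0.085,"jaw": 1},{"wx": 0,"wy": 0,"wz": 0,"tx": -0.096,"ty": 0.31,"tz": -0.085,"jaw": 1}]}}

```text
t: 8.5
ee_pos: [0.5402, -0.2563, 0.1006]
ee_rot: [[1.0, -0.001, 0.0], [-0.001, -1.0, -0.0], [0.0, 0.0, -1.0]]
ft_force: [0.3, -0.6, -0.5]
grip_width: 0.0476
grip_force: 31.3
```

Run:
```python
from cap import *
rel(.544,-.264,.023,0)
```

```text
t8.50 at [ 0.5402 -0.2563  0.1006] yaw -0.1 | txyz [0.0038 0.0077 0.0776] wz -0.1
```

Request:
{"fn": "jog_arm", "kwargs": {"moves": [{"wx": 0,"wy": 0,"wz": 0,"tx": 0.003,"ty": 0.007,"tz": 0.03,"jaw": 1},{"wx": 0,"wy": 0,"wz": 0,"tx": 0.003,"ty": 0.007,"tz": 0.06,"jaw": 1},{"wx": 0,"wy": 0,"wz": 0,"tx": 0.003,"ty": 0.007,"tz": 0.075,"jaw": 1},{"wx": 0,"wy": 0,"wz": 0,"tx": 0.003,"ty": 0.007,"tz": 0.079,"jaw": 1},{"wx": 0,"wy": 0,"wz": 0,"tx": 0.003,"ty": 0.007,"tz": 0.079,"jaw": 1}]}}

```text
t: 9.12
ee_pos: [0.5448, -0.2614, 0.0222]
ee_rot: [[1.0, 0.0, 0.001], [0.0, -1.0, -0.001], [0.001, 0.001, -1.0]]
ft_force: [0.5, 0.2, -0.8]
grip_width: 0.0476
grip_force: 31.3
```

Request:
{"fn": "jog_arm", "kwargs": {"moves": [{"wx": 0,"wy": 0,"wz": 0,"tx": 0,"ty": 0,"tz": 0,"jaw": -0.3},{"wx": 0,"wy": 0,"wz": 0,"tx": 0,"ty": 0,"tz": 0,"jaw": -0.8},{"wx": 0,"wy": 0,"wz": 0,"tx": 0,"ty": 0,"tz": 0,"jaw": -0.8},{"wx": 0,"wy": 0,"wz": 0,"tx": 0,"ty": 0,"tz": -0.03,"jaw": -0.8},{"wx": 0,"wy": 0,"wz": 0,"tx": 0,"ty": 0,"tz": -0.08,"jaw": -0.8},{"wx": 0,"wy": 0,"wz": 0,"tx": 0,"ty": 0,"tz": -0.13,"jaw": -1},{"wx": 0,"wy": 0,"wz": 0,"tx": -0.025,"ty": -0.05,"tz": -0.15,"jaw": -1},{"wx": 0,"wy": 0,"wz": 0,"tx": -0.05,"ty": -0.105,"tz": -0.15,"jaw": -1}]}}

```text
t: 10.12
ee_pos: [0.4952, -0.1564, 0.1745]
ee_rot: [[1.0, -0.002, 0.005], [-0.002, -1.0, -0.002], [0.005, 0.002, -1.0]]
ft_force: [0.1, 0.4, 0.2]
grip_width: 0.0852
grip_force: 0.0
```

Run:
```python
from cap import *
rel(.4475,-.062,.15,0)
cap('w3')
```

```text
t10.12 at [ 0.4952 -0.1564  0.1745] yaw -0.1 | txyz [-0.048  -0.0944  0.0241] wz -0.1
```

View pics/w3.png

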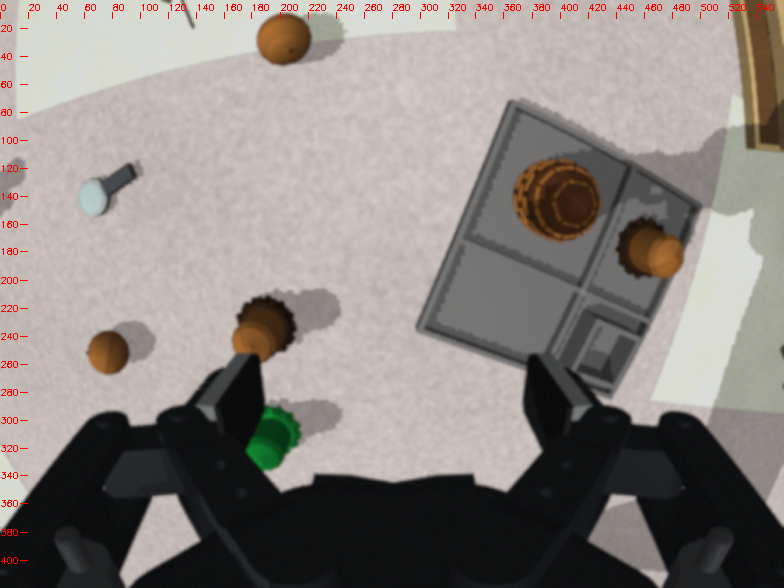

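The cone stands upright in the large compartment at display (557,200). Acorn 1 is still at (265,328).

Request:
{"fn": "jog_arm", "kwargs": {"moves": [{"wx": 0,"wy": 0,"wz": 0,"tx": -0.024,"ty": -0.048,"tz": 0.024,"jaw": -1},{"wx": 0,"wy": 0,"wz": 0,"tx": -0.048,"ty": -0.094,"tz": 0.024,"jaw": -1},{"wx": 0,"wy": 0,"wz": 0,"tx": -0.048,"ty": -0.094,"tz": 0.024,"jaw": -1},{"wx": 0,"wy": 0,"wz": 0,"tx": -0.048,"ty": -0.094,"tz": 0.024,"jaw": -1}]}}

```text
t: 10.68
ee_pos: [0.4466, -0.0626, 0.1478]
ee_rot: [[1.0, 0.0, 0.001], [0.0, -1.0, -0.001], [0.001, 0.001, -1.0]]
ft_force: [0.1, -0.3, 0.5]
grip_width: 0.0854
grip_force: 0.0
```

Run:
```python
from cap import *
s=json.load(open('pics/w3.json'));print(wpt(np.array((265,328))/1.4,.007,s))
rel(.4475,-.062,.017,0)
```

```text
[ 0.4452 -0.0604  0.007 ]
t10.68 at [ 0.4466 -0.0626  0.1478] yaw 0.0 | txyz [ 0.0007 -0.0007  0.1308] wz 0.0
```

Request:
{"fn": "jog_arm", "kwargs": {"moves": [{"wx": 0,"wy": 0,"wz": 0,"tx": 0,"ty": -0.001,"tz": 0.05,"jaw": -1},{"wx": 0,"wy": 0,"wz": 0,"tx": 0,"ty": -0.001,"tz": 0.1,"jaw": -1},{"wx": 0,"wy": 0,"wz": 0,"tx": 0,"ty": -0.001,"tz": 0.13,"jaw": -1},{"wx": 0,"wy": 0,"wz": 0,"tx": 0,"ty": -0.001,"tz": 0.13,"jaw": -0.7},{"wx": 0,"wy": 0,"wz": 0,"tx": 0,"ty": -0.001,"tz": 0.13,"jaw": 0},{"wx": 0,"wy": 0,"wz": 0,"tx": 0,"ty": -0.001,"tz": 0.13,"jaw": 1},{"wx": 0,"wy": 0,"wz": 0,"tx": 0,"ty": -0.001,"tz": 0.13,"jaw": 1},{"wx": 0,"wy": 0,"wz": 0,"tx": 0,"ty": -0.001,"tz": 0.13,"jaw": 1}]}}

```text
t: 11.68
ee_pos: [0.448, -0.062, 0.0194]
ee_rot: [[1.0, 0.0, 0.004], [0.0, -1.0, -0.001], [0.004, 0.001, -1.0]]
ft_force: [-0.8, -0.7, 5.9]
grip_width: 0.0309
grip_force: 30.3
```

Run:
```python
from cap import *
rel(.4606,-.2306,.09,0)
```

```text
t11.68 at [ 0.448  -0.062   0.0194] yaw 0.0 | txyz [ 0.0129  0.1687 -0.0703] wz 0.0
```

Request:
{"fn": "jog_arm", "kwargs": {"moves": [{"wx": 0,"wy": 0,"wz": 0,"tx": 0,"ty": 0,"tz": -0.04,"jaw": 1},{"wx": 0,"wy": 0,"wz": 0,"tx": 0,"ty": 0.02,"tz": -0.07,"jaw": 1},{"wx": 0,"wy": 0,"wz": 0,"tx": 0.006,"ty": 0.07,"tz": -0.07,"jaw": 1},{"wx": 0,"wy": 0,"wz": 0,"tx": 0.0125,"ty": 0.125,"tz": -0.07,"jaw": 1},{"wx": 0,"wy": 0,"wz": 0,"tx": 0.0125,"ty": 0.16,"tz": -0.07,"jaw": 1},{"wx": 0,"wy": 0,"wz": 0,"tx": 0.0125,"ty": 0.169,"tz": -0.06,"jaw": 1},{"wx": 0,"wy": 0,"wz": 0,"tx": 0.0125,"ty": 0.169,"tz": -0.03,"jaw": 1},{"wx": 0,"wy": 0,"wz": 0,"tx": 0.0125,"ty": 0.169,"tz": -0.01,"jaw": 1}]}}

```text
t: 12.68
ee_pos: [0.4577, -0.229, 0.0254]
ee_rot: [[1.0, 0.0, -0.002], [0.0, -1.0, 0.002], [-0.002, -0.002, -1.0]]
ft_force: [-0.3, 0.3, -0.6]
grip_width: 0.0306
grip_force: 29.9
```

Request:
{"fn": "jog_arm", "kwargs": {"moves": [{"wx": 0,"wy": 0,"wz": 0,"tx": 0,"ty": 0,"tz": 0.005,"jaw": 1},{"wx": 0,"wy": 0,"wz": 0,"tx": 0,"ty": 0,"tz": 0.005,"jaw": 1}]}}

```text
t: 12.92
ee_pos: [0.4583, -0.2292, 0.0229]
ee_rot: [[1.0, 0.001, -0.002], [0.001, -1.0, 0.001], [-0.002, -0.001, -1.0]]
ft_force: [-4.6, 1.5, 8.1]
grip_width: 0.0305
grip_force: 31.3
```

Request:
{"fn": "jog_arm", "kwargs": {"moves": [{"wx": 0,"wy": 0,"wz": 0,"tx": 0,"ty": 0,"tz": 0,"jaw": 0},{"wx": 0,"wy": 0,"wz": 0,"tx": 0,"ty": 0,"tz": 0,"jaw": -0.3},{"wx": 0,"wy": 0,"wz": 0,"tx": 0,"ty": 0,"tz": 0,"jaw": -0.3},{"wx": 0,"wy": 0,"wz": 0,"tx": 0,"ty": 0,"tz": -0.03,"jaw": -0.5},{"wx": 0,"wy": 0,"wz": 0,"tx": 0,"ty": 0,"tz": -0.08,"jaw": -0.5},{"wx": 0,"wy": 0,"wz": -10,"tx": 0,"ty": 0,"tz": -0.14,"jaw": -1},{"wx": 0,"wy": 0,"wz": -20,"tx": 0.005,"ty": -0.04,"tz": -0.18,"jaw": -1},{"wx": 0,"wy": 0,"wz": -30,"tx": 0.01,"ty": -0.09,"tz": -0.2,"jaw": -1}]}}

```text
t: 13.92
ee_pos: [0.4698, -0.1404, 0.2257]
ee_rot: [[0.864, 0.503, 0.005], [0.503, -0.864, -0.002], [0.003, 0.004, -1.0]]
ft_force: [0.5, 0.6, -0.3]
grip_width: 0.0854
grip_force: 0.0
```

Run:
```python
from cap import *
rel(.537,.275,.22,137.2)
cap('w4')
```

```text
t13.93 at [ 0.4698 -0.1404  0.2257] yaw 30.2 | txyz [ 0.267  -0.3253  0.0053] wz -107.0
```

View pics/w4.png

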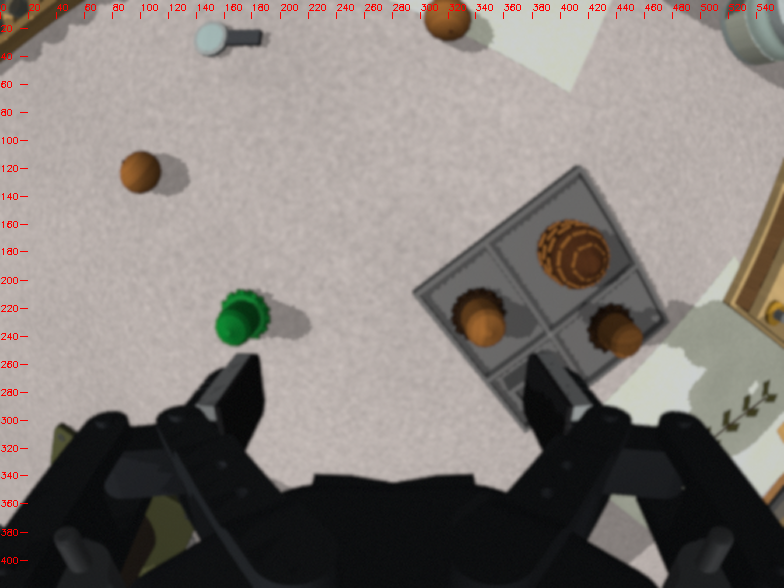

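All three stand upright in their compartments: the cone at display (573,254) and the acorns at (480,316) and (615,330). Next is the rack.

Request:
{"fn": "jog_arm", "kwargs": {"moves": [{"wx": 0,"wy": 0,"wz": -10,"tx": 0.033,"ty": -0.04,"tz": 0.005,"jaw": -1},{"wx": 0,"wy": 0,"wz": -20,"tx": 0.066,"ty": -0.08,"tz": 0.005,"jaw": -1},{"wx": 0,"wy": 0,"wz": -30,"tx": 0.1,"ty": -0.12,"tz": 0.005,"jaw": -1},{"wx": 0,"wy": 0,"wz": -40,"tx": 0.133,"ty": -0.16,"tz": 0.005,"jaw": -1},{"wx": 0,"wy": 0,"wz": -50,"tx": 0.166,"ty": -0.2,"tz": 0.005,"jaw": -1},{"wx": 0,"wy": 0,"wz": -60,"tx": 0.2,"ty": -0.245,"tz": 0.005,"jaw": -1},{"wx": 0,"wy": 0,"wz": -70,"tx": 0.233,"ty": -0.285,"tz": 0.005,"jaw": -1},{"wx": 0,"wy": 0,"wz": -80,"tx": 0.26,"ty": -0.315,"tz": 0.005,"jaw": -1}]}}

```text
t: 14.98
ee_pos: [0.5361, 0.2645, 0.2169]
ee_rot: [[-0.348, 0.937, -0.0], [0.937, 0.348, -0.0], [0.0, -0.0, -1.0]]
ft_force: [0.7, -0.4, -0.7]
grip_width: 0.0855
grip_force: 0.0
```

Run:
```python
from cap import *
rel(.537,.275,.22,137.2)
```

```text
t14.97 at [0.5361 0.2645 0.2169] yaw 110.4 | txyz [ 0.0095  0.0045 -0.0031] wz -26.8
```

Request:
{"fn": "jog_arm", "kwargs": {"moves": [{"wx": 0,"wy": 0,"wz": -9,"tx": 0.0095,"ty": 0.0045,"tz": -0.003,"jaw": -1},{"wx": 0,"wy": 0,"wz": -18,"tx": 0.0095,"ty": 0.0045,"tz": -0.003,"jaw": -1},{"wx": 0,"wy": 0,"wz": -26.8,"tx": 0.0095,"ty": 0.0045,"tz": -0.003,"jaw": -1},{"wx": 0,"wy": 0,"wz": -26.8,"tx": 0.0095,"ty": 0.0045,"tz": -0.003,"jaw": -1},{"wx": 0,"wy": 0,"wz": -26.8,"tx": 0.0095,"ty": 0.0045,"tz": -0.003,"jaw": -1}]}}

```text
t: 15.6
ee_pos: [0.5373, 0.2728, 0.2201]
ee_rot: [[-0.727, 0.686, -0.0], [0.686, 0.727, -0.0], [0.0, -0.0, -1.0]]
ft_force: [0.5, -0.5, 0.6]
grip_width: 0.0856
grip_force: 0.0
```

Run:
```python
from cap import *
rel(.5372,.2755,.22,137.2)
R=[[.022,.099,.03],[-.022,.099,.03],[.022,-.099,.03],[-.022,-.099,.03],[0,.038,.03],[0,.038,.086]]
cap('w5',se2([.5093,.302,-2.3182],R))
```

```text
t15.60 at [0.5373 0.2728 0.2201] yaw 136.7 | txyz [0.0019 0.0019 0.0001] wz -0.5
```

View pics/w5.png

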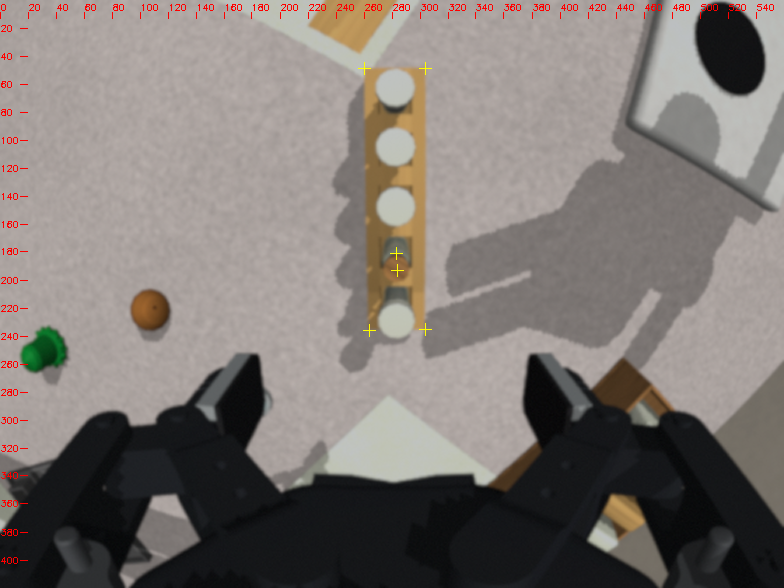

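The fitted rack marks line up with the picture, and the cork is at display (397,268), as predicted.

Request:
{"fn": "jog_arm", "kwargs": {"moves": [{"wx": 0,"wy": 0,"wz": -0.5,"tx": 0.002,"ty": 0.002,"tz": 0.05,"jaw": -1},{"wx": 0,"wy": 0,"wz": -0.5,"tx": 0.002,"ty": 0.002,"tz": 0.1,"jaw": -1},{"wx": 0,"wy": 0,"wz": -0.5,"tx": 0.002,"ty": 0.002,"tz": 0.14,"jaw": -1},{"wx": 0,"wy": 0,"wz": -0.5,"tx": 0.002,"ty": 0.002,"tz": 0.165,"jaw": -1},{"wx": 0,"wy": 0,"wz": -0.5,"tx": 0.002,"ty": 0.002,"tz": 0.18,"jaw": -1},{"wx": 0,"wy": 0,"wz": -0.5,"tx": 0.002,"ty": 0.002,"tz": 0.18,"jaw": -0.4},{"wx": 0,"wy": 0,"wz": -0.5,"tx": 0.002,"ty": 0.002,"tz": 0.18,"jaw": 0.3},{"wx": 0,"wy": 0,"wz": -0.5,"tx": 0.002,"ty": 0.002,"tz": 0.18,"jaw": 1}]}}

```text
t: 16.65
ee_pos: [0.5384, 0.2761, 0.042]
ee_rot: [[-0.735, 0.678, 0.003], [0.678, 0.735, 0.001], [-0.001, 0.003, -1.0]]
ft_force: [-0.6, -0.7, 1.0]
grip_width: 0.0323
grip_force: 0.0
```

Request:
{"fn": "jog_arm", "kwargs": {"moves": [{"wx": 0,"wy": 0,"wz": 0,"tx": 0,"ty": 0,"tz": 0,"jaw": 1},{"wx": 0,"wy": 0,"wz": 0,"tx": 0,"ty": 0,"tz": 0,"jaw": 1},{"wx": 0,"wy": 0,"wz": 0,"tx": 0,"ty": 0,"tz": 0,"jaw": 1}]}}

```text
t: 17.02
ee_pos: [0.5381, 0.276, 0.0417]
ee_rot: [[-0.735, 0.678, 0.002], [0.678, 0.735, 0.001], [-0.001, 0.002, -1.0]]
ft_force: [-0.2, -0.6, 5.6]
grip_width: 0.0189
grip_force: 29.5
```

Request:
{"fn": "jog_arm", "kwargs": {"moves": [{"wx": 0,"wy": 0,"wz": 0,"tx": 0,"ty": 0,"tz": -0.03,"jaw": 1},{"wx": 0,"wy": 0,"wz": 0,"tx": 0,"ty": 0,"tz": -0.07,"jaw": 1},{"wx": 0,"wy": 0,"wz": 0,"tx": 0,"ty": 0,"tz": -0.11,"jaw": 1},{"wx": 0,"wy": 0,"wz": 0,"tx": 0,"ty": 0,"tz": -0.12,"jaw": 1}]}}

```text
t: 17.52
ee_pos: [0.5388, 0.2764, 0.1637]
ee_rot: [[-0.735, 0.678, 0.005], [0.678, 0.735, 0.002], [-0.002, 0.005, -1.0]]
ft_force: [0.1, 0.6, 0.4]
grip_width: 0.0189
grip_force: 29.8
```

Run:
```python
from cap import *
rel(.4307,-.3133,.16)
```

```text
t17.52 at [0.5388 0.2764 0.1637] yaw 137.3 | txyz [-0.3204 -0.5067  0.0018] wz 0.0
```

Request:
{"fn": "jog_arm", "kwargs": {"moves": [{"wx": 0,"wy": 0,"wz": 0,"tx": -0.015,"ty": -0.024,"tz": 0,"jaw": 1},{"wx": 0,"wy": 0,"wz": 0,"tx": -0.045,"ty": -0.07,"tz": 0,"jaw": 1},{"wx": 0,"wy": 0,"wz": 0,"tx": -0.075,"ty": -0.118,"tz": 0,"jaw": 1},{"wx": 0,"wy": 0,"wz": 0,"tx": -0.105,"ty": -0.166,"tz": 0,"jaw": 1},{"wx": 0,"wy": 0,"wz": 0,"tx": -0.135,"ty": -0.214,"tz": 0,"jaw": 1},{"wx": 0,"wy": 0,"wz": 0,"tx": -0.165,"ty": -0.261,"tz": 0,"jaw": 1},{"wx": 0,"wy": 0,"wz": 0,"tx": -0.195,"ty": -0.308,"tz": 0,"jaw": 1},{"wx": 0,"wy": 0,"wz": 0,"tx": -0.22,"ty": -0.348,"tz": 0,"jaw": 1}]}}

```text
t: 18.52
ee_pos: [0.4614, -0.1308, 0.1586]
ee_rot: [[-0.734, 0.679, -0.002], [0.679, 0.734, 0.001], [0.002, -0.001, -1.0]]
ft_force: [0.5, -0.4, -0.0]
grip_width: 0.0185
grip_force: 29.8
```

Run:
```python
from cap import *
rel(.4307,-.3133,.16,137.2)
```

```text
t18.52 at [ 0.4614 -0.1308  0.1586] yaw 137.3 | txyz [-0.1013 -0.1549 -0.0014] wz 0.1
```

Request:
{"fn": "jog_arm", "kwargs": {"moves": [{"wx": 0,"wy": 0,"wz": 0,"tx": -0.03,"ty": -0.045,"tz": 0,"jaw": 1},{"wx": 0,"wy": 0,"wz": 0,"tx": -0.06,"ty": -0.09,"tz": 0,"jaw": 1},{"wx": 0,"wy": 0,"wz": 0,"tx": -0.085,"ty": -0.13,"tz": 0,"jaw": 1},{"wx": 0,"wy": 0,"wz": 0,"tx": -0.101,"ty": -0.155,"tz": 0,"jaw": 1},{"wx": 0,"wy": 0,"wz": 0,"tx": -0.101,"ty": -0.155,"tz": 0,"jaw": 1},{"wx": 0,"wy": 0,"wz": 0,"tx": -0.101,"ty": -0.155,"tz": 0,"jaw": 1}]}}

```text
t: 19.27
ee_pos: [0.4316, -0.3107, 0.159]
ee_rot: [[-0.735, 0.678, -0.002], [0.678, 0.735, 0.002], [0.002, 0.0, -1.0]]
ft_force: [0.7, 0.6, -0.2]
grip_width: 0.0191
grip_force: 29.8
```

Run:
```python
from cap import *
h=.088
v=[.4967,-.2842,2.7724]
a=.023;P=[[.051+i,.051+j,.03] for i in(-a,a) for j in(-a,a)]
rel(.4307,-.3133,.085)
cap('w6',se2(v,np.array(P+[[h,h,.014],[-h,h,.014],[h,-h,.014],[.051,.051,.004]])))
```

```text
t19.27 at [ 0.4316 -0.3107  0.159 ] yaw 137.3 | txyz [-0.0013 -0.0025  0.074 ] wz 0.0
```

View pics/w6.png

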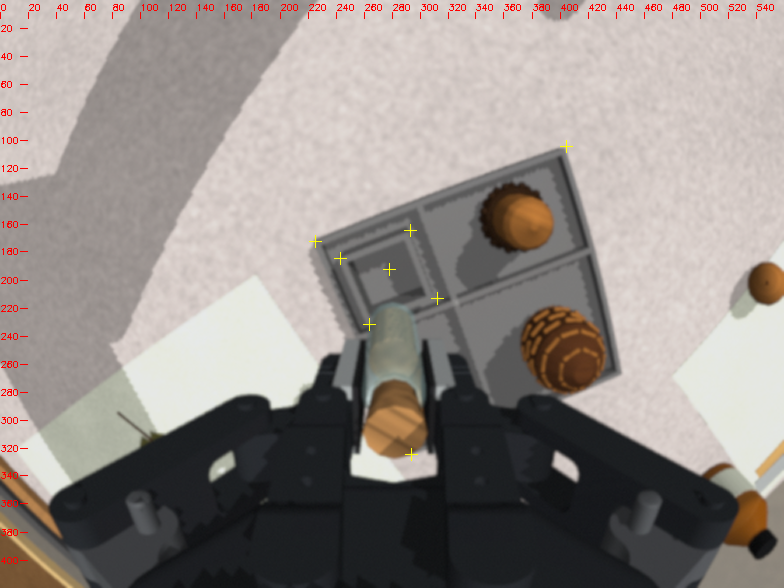

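The vial is held upright over the well, whose observed rim agrees with the model to within about 3 mm. I'll lower it now.

Request:
{"fn": "jog_arm", "kwargs": {"moves": [{"wx": 0,"wy": 0,"wz": 0,"tx": -0.001,"ty": -0.0025,"tz": 0.04,"jaw": 1},{"wx": 0,"wy": 0,"wz": 0,"tx": -0.001,"ty": -0.0025,"tz": 0.07,"jaw": 1},{"wx": 0,"wy": 0,"wz": 0,"tx": -0.001,"ty": -0.0025,"tz": 0.09,"jaw": 1},{"wx": 0,"wy": 0,"wz": 0,"tx": -0.001,"ty": -0.0025,"tz": 0.108,"jaw": 1},{"wx": 0,"wy": 0,"wz": 0,"tx": -0.001,"ty": -0.0025,"tz": 0.116,"jaw": 1},{"wx": 0,"wy": 0,"wz": 0,"tx": -0.001,"ty": -0.0025,"tz": 0.117,"jaw": 1}]}}

```text
t: 20.08
ee_pos: [0.4311, -0.3138, 0.0431]
ee_rot: [[-0.735, 0.678, -0.0], [0.678, 0.735, 0.0], [0.0, -0.0, -1.0]]
ft_force: [-0.6, 0.2, -0.5]
grip_width: 0.0188
grip_force: 29.8
```

Request:
{"fn": "jog_arm", "kwargs": {"moves": [{"wx": 0,"wy": 0,"wz": 0,"tx": 0,"ty": 0,"tz": 0.0015,"jaw": 1},{"wx": 0,"wy": 0,"wz": 0,"tx": 0,"ty": 0,"tz": 0.0015,"jaw": 0.3},{"wx": 0,"wy": 0,"wz": 0,"tx": 0,"ty": 0,"tz": 0.0015,"jaw": 0},{"wx": 0,"wy": 0,"wz": 0,"tx": 0,"ty": 0,"tz": 0.0015,"jaw": 0},{"wx": 0,"wy": 0,"wz": 0,"tx": 0,"ty": 0,"tz": -0.02,"jaw": 0},{"wx": 0,"wy": 0,"wz": 0,"tx": 0,"ty": 0,"tz": -0.06,"jaw": 0},{"wx": 0,"wy": 0,"wz": 0,"tx": 0,"ty": 0,"tz": -0.12,"jaw": 0},{"wx": 0,"wy": 0,"wz": 0,"tx": -0.03,"ty": 0,"tz": -0.17,"jaw": 0}]}}

```text
t: 21.08
ee_pos: [0.4528, -0.3341, 0.2156]
ee_rot: [[-0.735, 0.678, 0.001], [0.678, 0.735, -0.001], [-0.001, 0.0, -1.0]]
ft_force: [0.3, 0.5, 0.6]
grip_width: 0.0428
grip_force: 0.0
```

Request:
{"fn": "jog_arm", "kwargs": {"moves": [{"wx": 0,"wy": 0,"wz": 0,"tx": -0.03,"ty": 0,"tz": 0,"jaw": 0},{"wx": 0,"wy": 0,"wz": 0,"tx": -0.03,"ty": 0,"tz": 0,"jaw": 0},{"wx": 0,"wy": 0,"wz": 0,"tx": -0.03,"ty": 0,"tz": 0,"jaw": 0},{"wx": 0,"wy": 0,"wz": 0,"tx": -0.03,"ty": 0,"tz": 0,"jaw": 0}]}}

```text
t: 21.58
ee_pos: [0.4744, -0.3541, 0.2123]
ee_rot: [[-0.735, 0.678, -0.001], [0.678, 0.735, 0.001], [0.002, 0.0, -1.0]]
ft_force: [-0.9, 0.6, -0.9]
grip_width: 0.0425
grip_force: 0.0
```

Run:
```python
from cap import *
cap('w7')
a=cv2.resize(bot.capture('scene')[190:350,80:290,::-1],None,fx=2.7,fy=2.7,interpolation=cv2.INTER_CUBIC)
b=cv2.imread('pics/w7_raw.png')
b=cv2.resize(b,(800-a.shape[1],int(420*(800-a.shape[1])/560)))
o=np.zeros((a.shape[0],800,3),np.uint8);o[:,:a.shape[1]]=a;o[:b.shape[0],a.shape[1]:]=b
cv2.imwrite('pics/f.png',o)
```

```text
(no output)
```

View pics/f.png

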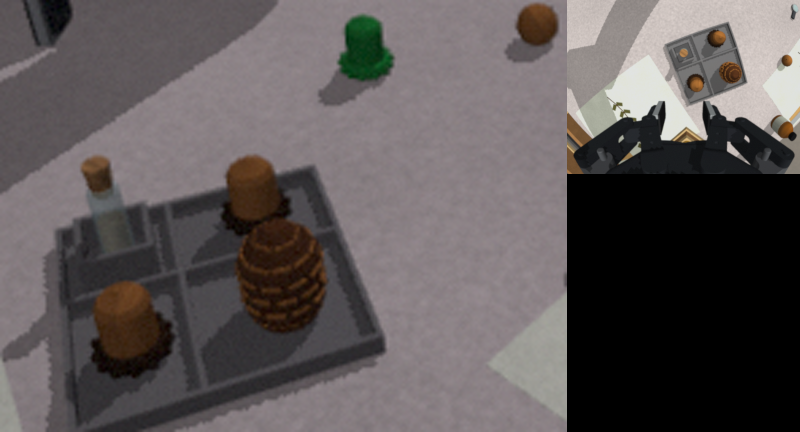

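Run:
```python
from h import *
P=np.array([[.4311,-.3138,z] for z in(.03,.064,.086)])
print((proj('scene',P)-[80,190])*2.7)
```

```text
[[112.0653 228.9145]
 [100.6624 188.6602]
 [ 92.9323 161.3714]]
```

All four items stand upright in their places. The vial's lean in the picture, from (97,160) at the cork down to (110,230), matches the projection of a true vertical.

```bash
python3 -c "
from bench import bot
print(bot.hand_in())"
```

```text
the job is handed in; nothing more can be done
None
```

The tray is packed and the job handed in at about 22 s of the 101 s limit: the last pictures show the cone, both acorns and the corked vial upright in their places. The galls and flat-capped vials were not handled, and the hand-in returned no verdict.

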